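# Load a copper bar into the forming fixture and close it up

### The arm

A 6-joint arm with a two-finger parallel gripper is mounted at the origin on the work surface. World frame = base frame: x ahead of the robot, y to its left, z up, the work surface at z = 0. Lengths are in m, angles in rad, forces in N, time in s.
With the tool pointing down it reaches from about 0.3 to 0.875 m from the base axis. Payload 6.4 kg.
Tool frame: the origin (TCP) lies midway between the tips of the shut fingers; the grasp point (between the pads) lies 19 mm behind it; x points along the fingers, y is the direction in which the jaws open and shut, and the axes are right-handed (so a half turn about x gives the same grasp; the last joint's range is limited). The gripper opens to 85 mm and grips with 20 to 120 N. Pads are 22 mm wide; open, the fingers measure 114 mm over their backs; the gripper's body (76 mm by 85 mm) begins 54 mm behind the grasp point. The pads swing forward as they close: fully open they stand 13 mm farther back than shut.
Start: joints at [-0.206, 0.181, 1.607, -0, 1.354, -0.206], TCP at [0.575, 0, 0.211] pointing down, gripper open.
Joint ranges: [-2.99, 2.99], [-0.89, 2.07], [0.3, 2.58], [-1.14, 4.28], [0, 2.63], [-3.12, 3.12]. Speed limits (rad/s): [2.57, 2.57, 3.01, 3.14, 3.14, 3.14].

### API

Orientations are given as a unit quaternion [w, x, y, z].
In Python, from bench import ctrl gives the robot as it stands.
- The arm moves only by the tool step_arm, never from a script. Its argument "motion" is a list of rows, each a list of 7 numbers: the shift along the tool's x, y, z in mm, then the turn, a rotation vector about the tool's x, y, z in degrees, then the closure in counts, from 0 (fully open) to 255 (shut). In form: [[tx, ty, tz, rx, ry, rz, hand], ...]. A call has 1 to 10 rows; each row is the pose to reach, as a shift and turn from the pose commanded when the call began, along the tool's axes at that moment; what a row does not reach only later rows make up. A row lasts 1/8 s, in which the tool goes at most 62.5 mm and 10.7 degrees, less where a joint would pass 70% of its speed; a pose out of reach is approached as far as the arm can. A call with a gripper value outside its range is refused whole. The fingers move at their own pace and stop on an object; the grip force is fixed at half the most. Time passes only in rows, so rows that repeat a pose let the fingers close. It gives the time, the measured TCP pose, the force and the opening at its end, in the units of the state.
- ctrl.get_obs(): the state, without advancing time (a new reading comes with each control period).
- ctrl.camera(name): name is "scene" or "side" or "wrist"; returns (picture, depth): 400x640x3 uint8, red, green, blue; 400x640 float32, m along the optical axis (not along the pixel's ray), 0 where there is no reading.
- ctrl.camera_info(name): a dict with "fx", "fy", "cx", "cy" (pixels), "T" (4x4, takes a point from camera to world coordinates); the wrist camera has in their place "hand_eye" (4x4, takes a point from camera to tool coordinates, whose origin is the TCP and whose axes are the tool frame's). Camera axes: x right, y down, z forward; pixel columns grow to the right and rows downward; lengths in m; the calibration is good to about 2 mm. A picture is of the moment at which its call begins: read the wrist's pose just before it. camera_info takes no time and is no camera call.
- ctrl.hand_in(): hands the job in, once; it reports no verdict.
The state is a dict: "time_s": time; "q": joint angles; "dq": joint speeds; "joint_efforts": joint torques, N m; "eef_pos": TCP position; "eef_rot": TCP orientation; "wrist_force": force on the tool from outside, world axes, zero at the start; "torque": the same for the moment, N m; "opening": opening from 0.0 (shut) to 1.0 (fully open).
Only numpy, scipy, OpenCV 4.12 (cv2) and the standard library are available. Lean on these libraries where they do the work, as an engineer would, in place of code of your own. Each camera call takes 0.05 s, during which the arm holds its last target. There are 200 camera calls.

### The job

Draw the thick square copper bar out of the stock rack by the end that sticks out, lay it on the open bench clear of the rack and let go of it. Then take it again round its middle, lay it flat in the fixture's channel and let go, fold the top plate down until it is fully shut, and only then swing the clamp arm fully down over it. Leave the other stock and everything else on the bench where it is.

Things in the scene. Friction and masses are not known exactly. Their poses are not given: they have to be found in the camera images.
- bar: the thick square copper bar, 160 mm long, 22 x 22 mm; origin at its centre, x along its length. It starts on the bench in one of the rack's three bays, with about 55 to 70 mm of one end sticking out of the front.
- rack: low plywood stock rack, open at its front and fixed to the bench; origin at bench level under the middle of its roof. Front is its own -x; bars lie along its x and are drawn out to -x. Roof spans x -50 to 75 mm and y -125 to 125 mm, its underside 40 and top 46 mm above the bench; three bays side by side at y = -79, 0 and 79 mm, about 70 mm wide; closed back.
- fixture: dark iron forming fixture fixed to the bench, 140 x 250 mm; origin at bench level under the middle of its channel, which runs along its y. Channel: floor 10 mm above bench, 28 mm wide, 168 mm long, walls 24 mm high (26 mm thick in x). A 64 mm gap at mid-length in both long walls gives room for fingers. The loaded bar lies at fixture x = 0, y = 0, its centre 21 mm above bench.
- topplate (a joint): angle of the aluminium top plate (a frame 140 mm wide with a window) of the fixture, hinged along the fixture's +x side; 0 = shut flat on the bed, grows as it opens; starts a little past upright, about 1.65 to 1.95. Stiff hinge: it stays where it is left.
- topplate_hinge (a point): middle of the top plate's hinge line, which runs along the fixture's y, 40 mm above the bench at fixture x = +70 mm. Shut, the plate reaches from it to fixture -x.
- topplate_grip (a point): middle of the round grip rod (12 mm thick, 90 mm long, along the fixture's y) at the plate's free edge, 125 mm from the hinge; shut, it is 40 mm above the bench
- clamp (a joint): angle of the clamp arm; 0 = fully down, lying along the fixture's -y over the shut top plate; grows as it opens; starts about upright, 1.45 to 1.8. Stiff hinge: it stays where it is left.
- clamp_hinge (a point): pivot of the clamp arm at the fixture's +y end (fixture x = 0, y = 118 mm, 56 mm above the bench); the pivot axis runs along the fixture's x
- clamp_grip (a point): middle of the black T-handle (14 mm thick, 60 mm long, along the fixture's x) at the end of the clamp arm, 112 mm from the pivot; fully down, it is 56 mm above the bench
- hex_rod: thin six-sided copper rod, 160 mm long, 14 mm across its flats, in another bay of the rack; origin at its middle. Leave alone.
- strip: flat copper strip 160 x 36 x 8 mm, in another bay of the rack; origin at its middle. Leave alone.
- hammer: bystander: hammer, 280 mm, lying behind the fixture
- oil_bottle: bystander: small amber bottle, diameter 44 mm, 100 mm tall, upright; origin under its foot
- mug: bystander: white mug, diameter 76 mm, 85 mm tall, upright; origin under its foot
- paper_roll: bystander: yellow roll of abrasive paper on its end, diameter 70 mm, 50 mm tall, between rack and fixture; origin under it
- snips: bystander: tin snips 170 mm long, lying to the left of the fixture
- doming_punch: bystander: steel doming punch standing upright, diameter 36 mm, 102 mm tall, between rack and fixture; origin under its foot

How it is judged:
By the outcome, as a careful person would: the job done as asked, in the order asked, and still so for the second after the job is handed in, with the robot touching nothing.
It also fails if it takes over 72 s, if anything falls off the work surface, if the arm or the gripper's body presses on something with over 40 N, if the wrist force passes 120 N, or if a joint passes its speed limit or range.

## Working session

There is one attempt and no reset: what is moved stays moved. The work goes in short steps, Python scripts to look and compute and a tool call to move; the robot and the scene stay as the last step left them, time stands still between calls to the robot, and variables do not carry over. Pictures are saved under pics/ and viewed, about 8 in all and at most 12, crops included, and the job is handed in when it is done.

Besides the shell and the picture viewer there is one more tool, called as name(argument=value, ...), one argument or row to a line, values as JSON. step_arm: Moves the arm, as the interface text tells. Its arguments: {"type":"object","properties":{"motion":{"type":"array","items":{"type":"array","items":{"type":"number"}}}},"required":["motion"]}

```bash
ls; mkdir -p pics; cat > h.py <<'E'
import numpy as np, cv2
from bench import ctrl
from scipy.spatial.transform import Rotation as R
def pose(o=None):
    o=o or ctrl.get_obs(); T=np.eye(4); q=o['eef_rot']; T[:3,:3]=R.from_quat([q[1],q[2],q[3],q[0]]).as_matrix(); T[:3,3]=o['eef_pos']; return T
def cam(n):
    Tp=pose(); im,d=ctrl.camera(n); i=ctrl.camera_info(n)
    T=Tp@np.array(i['hand_eye']) if n=='wrist' else np.array(i['T'])
    return im,d,i,T
def cloud(d,i,T):
    v,u=np.mgrid[:400,:640]
    P=np.stack([(u-i['cx'])/i['fx']*d,(v-i['cy'])/i['fy']*d,d],-1)@T[:3,:3].T+T[:3,3]
    P[d<=0]=np.nan; return P
def save(n,im): cv2.imwrite('pics/'+n+'.png',cv2.cvtColor(im,cv2.COLOR_RGB2BGR))
E
python3 - <<'E'
from h import *
for n in('scene','side'):
    im,d,i,T=cam(n); save(n+'0',im); np.savez(n+'0',im=im,P=cloud(d,i,T)); print(n,T.round(3).tolist(),i['fx'])
im,d,i,T=cam('wrist'); np.savez('wrist0',im=im,P=cloud(d,i,T)); save('wrist0',im)
print(i); print(ctrl.get_obs())
E
```

```text
pics
scene [[-0.713, 0.472, -0.518, 1.413], [0.701, 0.46, -0.545, 0.953], [-0.019, -0.752, -0.659, 1.121], [0.0, 0.0, 0.0, 1.0]] 448.220974004528
side [[0.985, -0.13, 0.116, 0.448], [-0.174, -0.712, 0.68, -0.767], [-0.006, -0.69, -0.724, 0.977], [0.0, 0.0, 0.0, 1.0]] 434.2080150714209
{'fx': 286.9942439173728, 'fy': 286.9942439173728, 'cx': 319.6490312250385, 'cy': 199.54702531686107, 'hand_eye': array([[-2.57868055e-04, -3.19390467e-01,  9.47623165e-01,
        -1.62554153e-01],
       [ 9.99999391e-01,  9.34914141e-04,  5.87227689e-04,
         1.22372987e-03],
       [-1.07350122e-03,  9.47622739e-01,  3.19390031e-01,
        -8.39819122e-02],
       [ 0.00000000e+00,  0.00000000e+00,  0.00000000e+00,
         1.00000000e+00]])}
{'time_s': 0.15, 'q': array([-2.06306907e-01,  1.81369976e-01,  1.60777613e+00, -6.95784554e-06,
        1.35375518e+00, -2.06305304e-01]), 'dq': array([ 3.23216518e-05, -1.51815493e-03, -2.62521283e-03,  7.62683431e-04,
       -6.89641314e-04, -8.66163103e-04]), 'joint_efforts': array([ 1.94259010e-03, -4.45260644e+01, -3.51692533e+01, -1.26067753e-04,
        5.82284134e-03,  2.14055274e-05]), 'eef_pos': array([5.74565056e-01, 1.02203889e-04, 2.09992393e-01]), 'eef_rot': array([ 0.49961395,  0.4997447 ,  0.50038579, -0.50025513]), 'wrist_force': array([-0.90949329, -0.05531985,  0.20351228]), 'torque': array([-0.03745725, -0.0017057 , -0.01891372]), 'opening': 1.0035855229597657}
```

View pics/scene0.png

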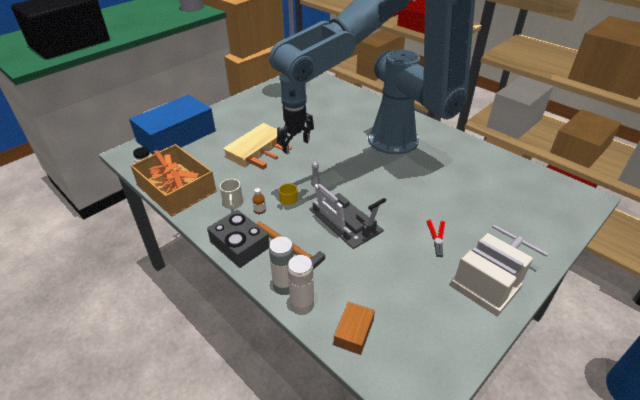

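View pics/side0.png

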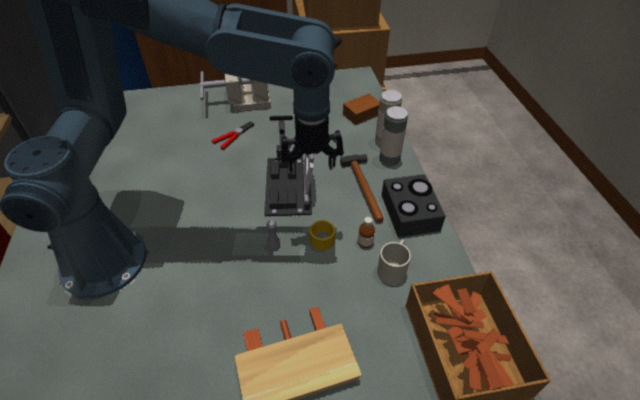

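The side view shows the rack at (297,365) with three copper ends at (252,338), (286,328) and (317,318). The fixture is at (290,185) and the punch and roll are at (271,235) and (322,235). Next I'll measure these.

```bash
python3 - <<'E'
from h import *
a=np.load('side0.npz'); im,P=a['im'],a['P']; hsv=cv2.cvtColor(im,cv2.COLOR_RGB2HSV)
roof=(abs(P[...,2]-.046)<.006)&(hsv[...,1]>60)&(np.mgrid[:400,:640][0]>310)&(np.mgrid[:400,:640][1]<375)
Q=P[roof]; r=cv2.minAreaRect((Q[:,:2]*1000).astype(np.float32)); print('roof',r,cv2.boxPoints(r).round(0).tolist(),Q[:,2].mean(),len(Q))
m=((hsv[...,0]<12)|(hsv[...,0]>172))&(hsv[...,1]>110)&(hsv[...,2]>50)
m[:300]=0;m[:,380:]=0; m[:,:200]=0
n,l,s,c=cv2.connectedComponentsWithStats(m.astype(np.uint8))
for k in range(1,n):
    if s[k,4]>30:
        Q=P[l==k]; zt=np.nanpercentile(Q[:,2],90); t=Q[Q[:,2]>zt-.004]; r=cv2.minAreaRect((t[:,:2]*1000).astype(np.float32)); print(s[k],'ztop',zt.round(4),r,cv2.boxPoints(r).round(0).tolist())
for n in('side','scene'):
    a=np.load(n+'0.npz'); im,P=a['im'],a['P']
    rr=(slice(100,225),slice(240,345)) if n=='side' else (slice(155,250),slice(295,395))
    q=P[rr]; c=cv2.resize(cv2.cvtColor(im[rr],cv2.COLOR_RGB2BGR),None,fx=5,fy=5,interpolation=cv2.INTER_CUBIC); c=cv2.convertScaleAbs(c,alpha=1.6,beta=10); cv2.imwrite('pics/c'+n+'.png',c[:590,:790])
a=cv2.imread('pics/cside.png');b=cv2.imread('pics/cscene.png')
h=max(a.shape[0],b.shape[0]); 
o=np.hstack([np.pad(x,((0,h-x.shape[0]),(0,0),(0,0))) for x in(a,b)]); print(a.shape,b.shape); cv2.imwrite('pics/fix.png',cv2.resize(o,None,fx=.78,fy=.78))
# fixture points per height, both views
for n in('side','scene'):
    P=np.load(n+'0.npz')['P'].reshape(-1,3); P=P[(P[:,0]>.4)&(P[:,0]<.85)&(P[:,1]>-.15)&(P[:,1]<.3)]
    for z0,z1 in((.006,.014),(.02,.04),(.045,.07),(.1,.14),(.15,.18)):
        Q=P[(P[:,2]>z0)&(P[:,2]<z1)]; print(n,z0,len(Q),np.percentile(Q,[2,50,98],axis=0).round(3).tolist())
E
```

```text
roof ((471.5964050292969, -388.2895812988281), (250.81103515625, 126.10191345214844), 6.995274066925049) [[339.0, -341.0], [355.0, -466.0], [604.0, -436.0], [588.0, -310.0]] 0.04747460530983748 6452
[310 307  15  23 212] ztop 0.0256 ((536.928955078125, -282.5596618652344), (21.63222312927246, 67.87894439697266), 7.650055885314941) [[522.0, -250.0], [531.0, -318.0], [552.0, -315.0], [543.0, -247.0]]
[280 320  11  19 118] ztop 0.0171 ((458.0585632324219, -288.4255065917969), (11.662737846374512, 48.52730178833008), 6.828303813934326) [[449.0, -265.0], [455.0, -313.0], [467.0, -312.0], [461.0, -264.0]]
[244 328  18  23 293] ztop 0.0117 ((381.1219482421875, -305.1887512207031), (35.068992614746094, 65.42291259765625), 7.016321659088135) [[360.0, -275.0], [368.0, -340.0], [403.0, -336.0], [395.0, -271.0]]
(590, 525, 3) (475, 500, 3)
side 0.006 1576 [[0.448, -0.139, 0.006], [0.543, 0.145, 0.011], [0.829, 0.279, 0.014]]
side 0.02 1846 [[0.457, -0.14, 0.02], [0.69, 0.098, 0.029], [0.834, 0.275, 0.039]]
side 0.045 915 [[0.456, -0.145, 0.046], [0.721, -0.038, 0.055], [0.846, 0.295, 0.07]]
side 0.1 181 [[0.452, -0.073, 0.1], [0.59, 0.108, 0.107], [0.85, 0.264, 0.139]]
side 0.15 102 [[0.586, 0.108, 0.15], [0.596, 0.136, 0.163], [0.85, 0.268, 0.18]]
scene 0.006 816 [[0.446, -0.138, 0.006], [0.582, 0.18, 0.01], [0.816, 0.297, 0.014]]
scene 0.02 1130 [[0.467, -0.139, 0.021], [0.599, 0.137, 0.029], [0.83, 0.277, 0.039]]
scene 0.045 572 [[0.466, -0.142, 0.045], [0.715, -0.002, 0.058], [0.844, 0.293, 0.07]]
scene 0.1 155 [[0.458, -0.068, 0.1], [0.604, 0.175, 0.122], [0.716, 0.246, 0.139]]
scene 0.15 141 [[0.593, 0.115, 0.15], [0.606, 0.181, 0.165], [0.615, 0.24, 0.173]]
```

View pics/fix.png

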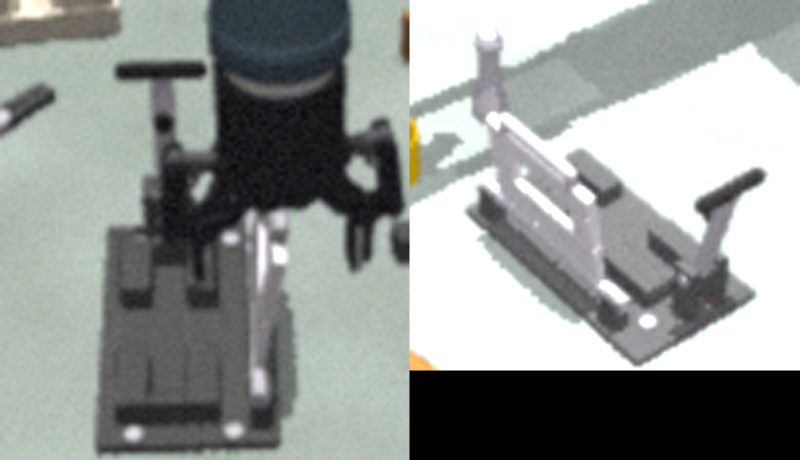

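View pics/wrist0.png

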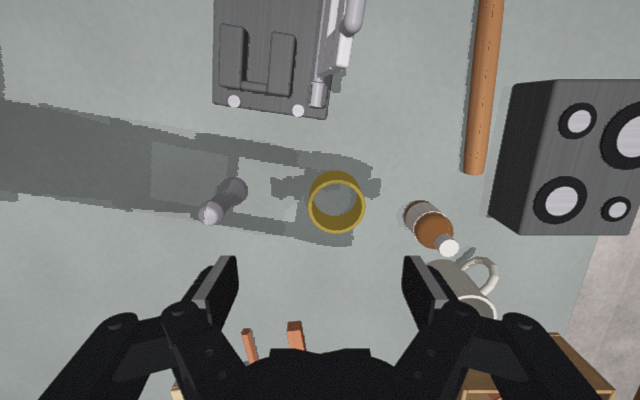

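The rack yaw is about 7°, and the bar is the +x one, with 68 mm exposed and its top centre at (537,-283). It matches its 22 mm width. In the wrist view the fixture is at the top, (270,60), with the punch at (225,200) and the roll at (336,200). I'll go above the fixture for one proper look.

step_arm(
  motion=[
    [-50,-15,-30,0,0,0,0],
    [-100,-30,-65,0,0,0,0],
    [-140,-40,-100,0,0,0,0],
    [-140,-40,-100,0,0,0,0],
    [-140,-40,-100,0,0,0,0],
  ],
)

```text
time_s: 0.78
eef_pos: [0.5347, 0.0999, 0.3498]
eef_rot: [0.5, 0.5, 0.5, -0.5]
wrist_force: [-0.2, -0.8, -0.5]
opening: 1.003
```

```bash
python3 - <<'E'
from h import *
print(pose().round(4).tolist())
im,d,i,T=cam('wrist'); save('w1',im); P=cloud(d,i,T); np.savez('w1',im=im,P=P,T=T)
a=np.load('wrist0.npz')
for nm,u0,u1,v0,v1,z0,z1 in(('roll',300,370,165,240,.03,.07),('punch',190,250,170,230,.05,.12)):
    Q=a['P'][v0:v1,u0:u1].reshape(-1,3); Q=Q[(Q[:,2]>z0)&(Q[:,2]<z1)]; print(nm,np.percentile(Q,[2,50,98],axis=0).round(3).tolist())
Q=P.reshape(-1,3); Q=Q[(Q[:,0]>.38)&(Q[:,0]<.8)&(Q[:,1]>-.05)&(Q[:,1]<.36)]
for z0,z1 in((.003,.016),(.018,.03),(.03,.05),(.12,.18)):
    q=Q[(Q[:,2]>z0)&(Q[:,2]<z1)]; r=cv2.minAreaRect((q[:,:2]*1000).astype(np.float32)); print(z0,len(q),np.percentile(q,[2,50,98],axis=0).round(3).tolist(),r)
E
```

```text
[[-0.0012, 1.0, 0.0005, 0.5347], [-0.0003, 0.0005, -1.0, 0.0999], [-1.0, -0.0012, 0.0003, 0.3498], [0.0, 0.0, 0.0, 1.0]]
roll [[0.563, -0.067, 0.031], [0.596, -0.039, 0.048], [0.628, -0.0, 0.05]]
punch [[0.452, -0.035, 0.052], [0.465, -0.021, 0.094], [0.473, -0.013, 0.101]]
0.003 9152 [[0.457, -0.0, 0.007], [0.53, 0.204, 0.009], [0.749, 0.317, 0.015]] ((625.3026123046875, 127.71839904785156), (362.8208312988281, 346.7336120605469), 82.1500015258789)
0.018 3501 [[0.472, -0.04, 0.018], [0.757, 0.187, 0.024], [0.794, 0.277, 0.029]] ((625.3804321289062, 120.63427734375), (350.8073425292969, 331.4121398925781), 83.9429702758789)
0.03 4276 [[0.467, -0.042, 0.031], [0.537, 0.186, 0.034], [0.697, 0.284, 0.049]] ((606.9613037109375, 118.85326385498047), (344.1177062988281, 282.610595703125), 83.00169372558594)
0.12 2178 [[0.585, 0.114, 0.124], [0.599, 0.184, 0.152], [0.612, 0.244, 0.17]] ((599.7467651367188, 177.97665405273438), (139.7852020263672, 18.05959701538086), 82.23843383789062)
```

View pics/w1.png

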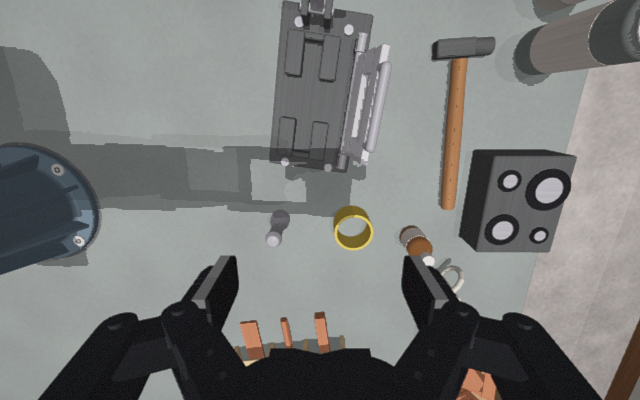

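The fixture is fully in view, with four wall blocks at (294,53), (328,57), (286,135) and (318,137), the clamp at the top (317,8) and the plate leaning right. I'll fit the wall blocks.

```bash
python3 - <<'E'
from h import *
a=np.load('w1.npz'); P=a['P']
m=np.zeros((400,640),np.uint8); m[20:160,272:352]=1
m&=((P[...,2]>.029)&(P[...,2]<.042)).astype(np.uint8)
n,l,s,c=cv2.connectedComponentsWithStats(m,connectivity=4)
C=[]
for k in range(1,n):
    if s[k,4]>60:
        q=P[l==k]; r=cv2.minAreaRect((q[:,:2]*1000).astype(np.float32)); print(s[k],q[:,2].mean().round(4),np.round(r[0],1),np.round(r[1],1),round(r[2],1)); C.append(q.mean(0))
# plate rod
Q=P[30:165,345:400].reshape(-1,3); Q=Q[Q[:,2]>.135]; print('rod',np.percentile(Q,[2,50,98],axis=0).round(4).tolist(), cv2.fitLine((Q[:,:2]*1000).astype(np.float32),2,0,.01,.01).ravel())
Q=P[0:40,280:360].reshape(-1,3); Q=Q[Q[:,2]>.06]; print('clampW',np.nanpercentile(Q,[2,50,98],axis=0).round(4).tolist())
for n in('scene','side'):
    Q=np.load(n+'0.npz')['P'].reshape(-1,3); Q=Q[(Q[:,2]>.14)&(Q[:,0]>.45)&(Q[:,0]<.68)&(Q[:,1]>.25)&(Q[:,1]<.42)]; print(n,len(Q),np.percentile(Q,[2,50,98],axis=0).round(4).tolist())
E
```

```text
[ 284   29   57   52 1690] 0.0331 [523.2 252.2] [62.1 79.8] 82.3
[ 277  117   52   43 1286] 0.033 [506.  127.5] [62. 80.] 82.3
rod [[0.5871, 0.114, 0.1366], [0.6002, 0.1837, 0.1622], [0.6121, 0.2436, 0.1697]] [1.3617568e-01 9.9068469e-01 5.9990405e+02 1.8191640e+02]
clampW [[0.5091, 0.2921, 0.0605], [0.5333, 0.3049, 0.0672], [0.552, 0.3129, 0.0834]]
scene 99 [[0.507, 0.3211, 0.1444], [0.5383, 0.3302, 0.1696], [0.5706, 0.3389, 0.174]]
side 148 [[0.5, 0.3164, 0.1422], [0.5331, 0.3238, 0.1685], [0.5659, 0.3321, 0.1761]]
```

step_arm(
  motion=[
    [20,0,50,-2,0,0,0],
    [50,0,100,-4,0,0,0],
    [80,0,155,-7.2,0,0,0],
    [115,0,210,-7.2,0,0,0],
    [150,0,265,-7.2,0,0,0],
    [190,0,320,-7.2,0,0,90],
    [230,1,376,-7.2,0,0,90],
    [230,1,376,-7.2,0,0,90],
    [230,1,376,-7.2,0,0,90],
    [230,1,376,-7.2,0,0,90],
  ],
)

```text
time_s: 2.08
eef_pos: [0.5364, -0.2751, 0.1214]
eef_rot: [0.531, 0.468, 0.53, -0.467]
wrist_force: [1.1, 0.1, 0.6]
opening: 0.644
```

```bash
cat >> h.py <<'E'
def copper(im,P,box):
    """top faces of copper bars in view: rect in mm (world)"""
    hsv=cv2.cvtColor(im,cv2.COLOR_RGB2HSV); m=((hsv[...,0]<14)|(hsv[...,0]>172))&(hsv[...,1]>90)&(hsv[...,2]>50)
    x0,x1,y0,y1=box; m&=(P[...,0]>x0)&(P[...,0]<x1)&(P[...,1]>y0)&(P[...,1]<y1)
    n,l,s,c=cv2.connectedComponentsWithStats(m.astype(np.uint8))
    for k in range(1,n):
        if s[k,4]>150:
            Q=P[l==k]; zt=np.nanpercentile(Q[:,2],80); t=Q[abs(Q[:,2]-zt)<.004]; r=cv2.minAreaRect((t[:,:2]*1000).astype(np.float32)); print(s[k],'ztop',zt.round(4),np.round(r[0],1),np.round(r[1],1),round(r[2],1),cv2.boxPoints(r).round(0).tolist())
E
python3 - <<'E'
from h import *
print(pose().round(4).tolist())
im,d,i,T=cam('wrist'); save('w2',im); P=cloud(d,i,T); copper(im,P,(.3,.65,-.42,-.15))
E
```

```text
[[0.0006, 0.992, 0.126, 0.5364], [0.0, 0.126, -0.992, -0.2751], [-1.0, 0.0006, 0.0001, 0.1214], [0.0, 0.0, 0.0, 1.0]]
[ 309  161   23   82 1783] ztop 0.0217 [ 539.5 -284.5] [21.3 80. ] 6.8 [[524.0, -246.0], [534.0, -326.0], [555.0, -323.0], [545.0, -244.0]]
[ 141  165   51   78 2874] ztop 0.0077 [ 383.9 -311.1] [37.  83.2] 7.5 [[360.0, -272.0], [371.0, -355.0], [408.0, -350.0], [397.0, -267.0]]
[ 232  166   22   77 1149] ztop 0.0134 [ 462.3 -300. ] [13.5 79.5] 7.6 [[450.0, -261.0], [461.0, -340.0], [474.0, -338.0], [464.0, -260.0]]
```

View pics/w2.png

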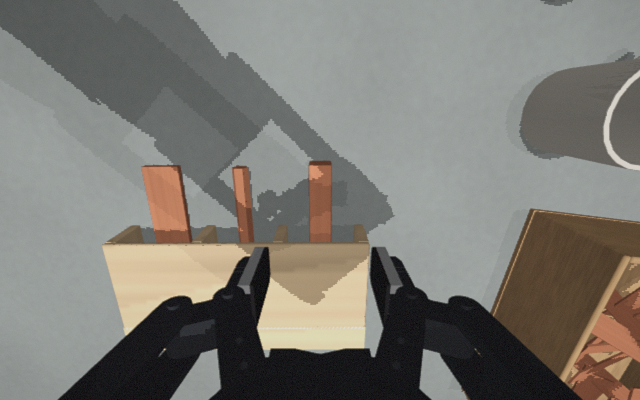

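The bar end is at pixel (320,165), close under the tool. A 1–2 mm correction is enough before I descend and grip.

step_arm(
  motion=[
    [30,2,-2,0,0,0,90],
    [65,2,-2,0,0,0,90],
    [95,2,-2,0,0,0,90],
    [116,2,-2,0,0,0,90],
    [116,2,-2,0,0,0,90],
    [116,2,-2,0,0,0,255],
    [116,2,-2,0,0,0,255],
    [116,2,-2,0,0,0,255],
    [116,2,-2,0,0,0,255],
    [116,2,-2,0,0,0,255],
  ],
)

```text
time_s: 3.38
eef_pos: [0.5378, -0.2739, 0.0048]
eef_rot: [0.53, 0.468, 0.53, -0.468]
wrist_force: [-0.1, 0.5, -0.3]
opening: 0.002
```

The gripper shut completely, so it isn't holding the bar. I'll look.

```bash
python3 - <<'E'
from h import *
o=ctrl.get_obs(); print(o['opening'],o['eef_pos'])
im,d,i,T=cam('wrist'); P=cloud(d,i,T); copper(im,P,(.3,.65,-.42,-.1))
im2,d2,i2,T2=cam('side'); P2=cloud(d2,i2,T2); copper(im2,P2,(.3,.65,-.42,-.15))
save('w3',np.hstack([im[:,100:500],cv2.resize(im2[260:400,200:400],(400,280))] if 0 else [im[100:400,140:540],cv2.resize(im2[265:400,220:400],(400,300))]))
E
```

```text
0.0022710971505779383 [ 0.53777583 -0.27386929  0.00482833]
[ 298  199   39   54 1766] ztop 0.0216 [ 535.9 -258. ] [21.5 25.5] 7.5 [[524.0, -247.0], [527.0, -272.0], [548.0, -269.0], [545.0, -244.0]]
[  24  206   98  135 8174] ztop 0.0076 [ 385.1 -318.7] [38.  98.8] 7.6 [[360.0, -272.0], [373.0, -370.0], [410.0, -365.0], [397.0, -267.0]]
[ 174  207   40  114 2652] ztop 0.0134 [ 463.1 -297.9] [12.9 75.6] 8.1 [[451.0, -261.0], [462.0, -336.0], [475.0, -334.0], [464.0, -260.0]]
[314 321  12  19 187] ztop 0.0219 [ 545.9 -326. ] [ 5.8 13.8] 7.3 [[542.0, -320.0], [544.0, -333.0], [550.0, -333.0], [548.0, -319.0]]
[243 328  20  23 311] ztop 0.011 [ 379.7 -295.7] [35.8 47.9] 7.5 [[359.0, -274.0], [365.0, -322.0], [401.0, -317.0], [394.0, -270.0]]
```

View pics/w3.png

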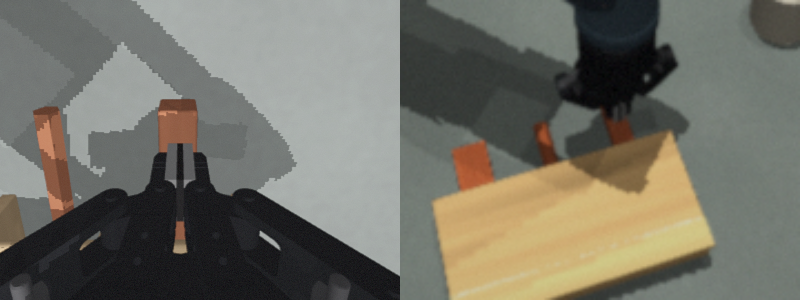

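```bash
python3 - <<'E'
from h import *
im,d,i,T=cam('wrist'); P=cloud(d,i,T)
for v in range(240,400,12): print(v,[(tuple((P[v,u]*1000).round(0).astype(int)) if d[v,u]>0 else 0) for u in (300,308,320,332,340)])
c=cv2.resize(im[180:380,240:400],None,fx=3,fy=3,interpolation=cv2.INTER_CUBIC); save('w4',cv2.convertScaleAbs(c,alpha=1.8,beta=20))
E
```

```text
240 [(np.int64(527), np.int64(-264), np.int64(21)), (np.int64(531), np.int64(-264), np.int64(21)), (np.int64(538), np.int64(-264), np.int64(20)), (np.int64(545), np.int64(-263), np.int64(21)), (np.int64(553), np.int64(-273), np.int64(-2))]
252 [(np.int64(528), np.int64(-266), np.int64(31)), (np.int64(532), np.int64(-263), np.int64(37)), (np.int64(538), np.int64(-262), np.int64(38)), (np.int64(544), np.int64(-260), np.int64(38)), (np.int64(549), np.int64(-264), np.int64(32))]
264 [(np.int64(529), np.int64(-267), np.int64(43)), (np.int64(532), np.int64(-262), np.int64(49)), (np.int64(538), np.int64(-261), np.int64(49)), (np.int64(543), np.int64(-260), np.int64(50)), (np.int64(548), np.int64(-264), np.int64(43))]
276 [(np.int64(529), np.int64(-267), np.int64(53)), (np.int64(533), np.int64(-262), np.int64(60)), (np.int64(538), np.int64(-261), np.int64(61)), (np.int64(543), np.int64(-261), np.int64(59)), (np.int64(547), np.int64(-264), np.int64(54))]
288 [(np.int64(530), np.int64(-260), np.int64(72)), (np.int64(533), np.int64(-261), np.int64(69)), (np.int64(538), np.int64(-265), np.int64(
[... 1581 characters left out ...]
), np.int64(106)), (np.int64(534), np.int64(-262), np.int64(106)), (np.int64(538), np.int64(-262), np.int64(106)), (np.int64(541), np.int64(-260), np.int64(107)), (np.int64(543), np.int64(-259), np.int64(108))]
384 [(np.int64(532), np.int64(-263), np.int64(109)), (np.int64(534), np.int64(-261), np.int64(111)), (np.int64(538), np.int64(-262), np.int64(109)), (np.int64(541), np.int64(-261), np.int64(110)), (np.int64(543), np.int64(-260), np.int64(111))]
396 [(np.int64(533), np.int64(-262), np.int64(114)), (np.int64(535), np.int64(-262), np.int64(114)), (np.int64(538), np.int64(-262), np.int64(113)), (np.int64(541), np.int64(-260), np.int64(114)), (np.int64(543), np.int64(-259), np.int64(115))]
```

View pics/w4.png

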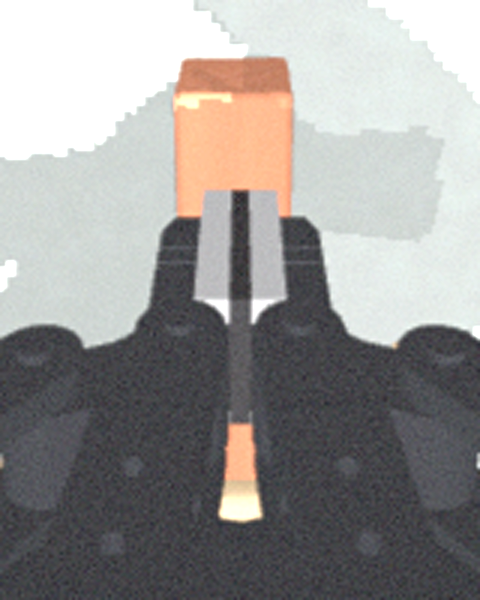

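The fingers shut above the bar. By depth the real tips stand at z≈0.029 while the reported TCP is at 0.005, so the tips are about 24 mm behind the stated TCP. I'll reopen, go down 22 mm in small steps, and check the force.

step_arm(
  motion=[
    [0,0,0,0,0,0,90],
    [0,0,0,0,0,0,90],
    [0,0,0,0,0,0,90],
    [6,0,0,0,0,0,90],
    [12,0,0,0,0,0,90],
    [17,0,0,0,0,0,90],
    [20,0,0,0,0,0,90],
    [20,0,0,0,0,0,90],
  ],
)

```text
time_s: 4.53
eef_pos: [0.5375, -0.2736, -0.0157]
eef_rot: [0.53, 0.468, 0.531, -0.468]
wrist_force: [-0.4, -1.0, -0.1]
opening: 0.645
```

step_arm(
  motion=[
    [2,0,0,0,0,0,150],
    [2,0,0,0,0,0,200],
    [2,0,0,0,0,0,255],
    [2,0,0,0,0,0,255],
    [2,0,0,0,0,0,255],
    [2,0,0,0,0,0,255],
  ],
)

```text
time_s: 5.28
eef_pos: [0.5377, -0.2738, -0.0171]
eef_rot: [0.53, 0.468, 0.53, -0.468]
wrist_force: [-3.3, 0.7, 4.9]
opening: 0.243
```

step_arm(
  motion=[
    [-1,0,-5,0,0,0,255],
    [-1,0,-15,0,0,0,255],
    [-1,0,-30,0,0,0,255],
    [-1,0,-48,0,0,0,255],
    [-1,0,-66,0,0,0,255],
    [-1,0,-84,0,0,0,255],
    [-1,0,-102,0,0,0,255],
    [-1,0,-118,0,0,0,255],
    [-1,0,-128,0,0,0,255],
    [-1,0,-130,0,0,0,255],
  ],
)

```text
time_s: 6.52
eef_pos: [0.5213, -0.144, -0.0163]
eef_rot: [0.53, 0.467, 0.531, -0.467]
wrist_force: [-1.1, -1.2, -6.0]
opening: 0.241
```

step_arm(
  motion=[
    [1,0,0,0,0,0,255],
    [1,0,0,0,0,0,160],
    [1,0,0,0,0,0,90],
    [1,0,0,0,0,0,90],
    [-20,0,0,0,0,0,90],
    [-65,0,10,0,0,0,90],
    [-120,0,35,0,0,0,90],
    [-170,0,65,0,0,0,90],
    [-220,0,90,0,0,0,90],
    [-220,0,90,0,0,0,90],
  ],
)

```text
time_s: 7.78
eef_pos: [0.5354, -0.2379, 0.2094]
eef_rot: [0.534, 0.468, 0.526, -0.468]
wrist_force: [-0.7, -0.3, -0.4]
opening: 0.646
```

```bash
python3 - <<'E'
from h import *
print(pose().round(4).tolist())
im,d,i,T=cam('wrist'); save('w5',im); P=cloud(d,i,T); copper(im,P,(.3,.65,-.42,-.05))
E
```

```text
[[0.0086, 0.9923, 0.1232, 0.5354], [-0.0066, 0.1232, -0.9924, -0.2379], [-0.9999, 0.0077, 0.0076, 0.2094], [0.0, 0.0, 0.0, 1.0]]
[ 307   66   19  135 2400] ztop 0.0219 [ 529.4 -196.2] [ 21.6 158.4] 6.9 [[509.0, -119.0], [528.0, -276.0], [550.0, -273.0], [531.0, -116.0]]
[ 182  179   37   58 1595] ztop 0.0077 [ 384.2 -310.7] [36.2 83.1] 7.8 [[361.0, -272.0], [372.0, -354.0], [408.0, -349.0], [396.0, -267.0]]
[250 179  16  57 645] ztop 0.0134 [ 462.2 -299.7] [13.2 79. ] 7.5 [[450.0, -261.0], [461.0, -340.0], [474.0, -338.0], [463.0, -260.0]]
```

The bar's centre is at (529,-196) with its tail about 45 mm clear of the rack, and it measures 158×22. The other stock hasn't moved. Now I'll regrasp it at the middle.

step_arm(
  motion=[
    [50,1.5,-12,0,0,0,90],
    [100,1.5,-25,0,0,0,90],
    [150,1.5,-37,0,0,0,90],
    [180,1.5,-37,0,0,0,90],
    [205,1.5,-37,0,0,0,90],
    [218,1.5,-37,0,0,0,90],
    [218,1.5,-37,0,0,0,90],
    [219,1.5,-37,0,0,0,170],
    [219,1.5,-37,0,0,0,255],
    [219,1.5,-37,0,0,0,255],
  ],
)

```text
time_s: 9.07
eef_pos: [0.53, -0.1977, -0.0141]
eef_rot: [0.531, 0.468, 0.53, -0.468]
wrist_force: [-2.2, 0.6, 6.8]
opening: 0.242
```

step_arm(
  motion=[
    [0,0,0,0,0,0,255],
    [0,0,0,0,0,0,255],
    [0,0,0,0,0,0,255],
  ],
)

```text
time_s: 9.45
eef_pos: [0.53, -0.1977, -0.0141]
eef_rot: [0.531, 0.468, 0.53, -0.468]
wrist_force: [-3.8, 0.4, 5.8]
opening: 0.242
```

step_arm(
  motion=[
    [-30,0,0,0,0,0,255],
    [-80,0,-5,0,0,0,255],
    [-130,2,-30,0,0,0,255],
    [-160,6,-75,1,0,0,255],
    [-160,12,-125,4,0,0,255],
    [-160,16,-175,7,0,0,255],
    [-160,20,-225,10,0,0,255],
    [-160,25,-275,13,0,0,255],
    [-160,30,-325,15,0,0,255],
    [-160,33,-365,15,0,0,255],
  ],
)

```text
time_s: 10.7
eef_pos: [0.5151, 0.1711, 0.1437]
eef_rot: [-0.464, -0.532, -0.465, 0.533]
wrist_force: [0.1, -0.4, -7.3]
opening: 0.239
```

step_arm(
  motion=[
    [0,-2.5,-20,0,0,0,255],
    [0,-5,-20,0,0,0,255],
    [0,-5,-20,0,0,0,255],
    [0,-5,-20,0,0,0,255],
  ],
)

```text
time_s: 11.2
eef_pos: [0.5145, 0.1884, 0.1446]
eef_rot: [-0.464, -0.533, -0.464, 0.533]
wrist_force: [-0.2, -0.1, -6.6]
opening: 0.24
```

```bash
python3 - <<'E'
from h import *
print(pose().round(4).tolist())
im,d,i,T=cam('wrist'); save('w6',im); P=cloud(d,i,T); copper(im,P,(.3,.65,-.05,.35))
m=(P[...,2]>.029)&(P[...,2]<.040)&(P[...,0]>.44)&(P[...,0]<.58)&(P[...,1]>.08)&(P[...,1]<.30)
n,l,s,c=cv2.connectedComponentsWithStats(m.astype(np.uint8),connectivity=4)
for k in range(1,n):
    if s[k,4]>200:
        q=P[l==k]; r=cv2.minAreaRect((q[:,:2]*1000).astype(np.float32)); print(s[k],q[:,2].mean().round(4),np.round(r[0],1),np.round(r[1],1),round(r[2],1))
E
```

```text
[[-0.0002, 0.9905, -0.1372, 0.5145], [-0.0004, -0.1372, -0.9905, 0.1884], [-1.0, -0.0002, 0.0004, 0.1446], [0.0, 0.0, 0.0, 1.0]]
[  295   108    51   246 10808] ztop 0.1803 [517.8 203.5] [133.2  22.4] 82.2 [[498.0, 139.0], [520.0, 136.0], [538.0, 268.0], [516.0, 271.0]]
[ 275   90   88   69 3139] 0.0331 [523.4 251.9] [61.9 80.1] 82.2
[281 219  17  33 440] 0.0329 [476.8 144.1] [38.3 17.2] 80.8
[342 219  15  33 380] 0.0329 [539.8 135.5] [37.  15.3] 83.7
```

View pics/w6.png

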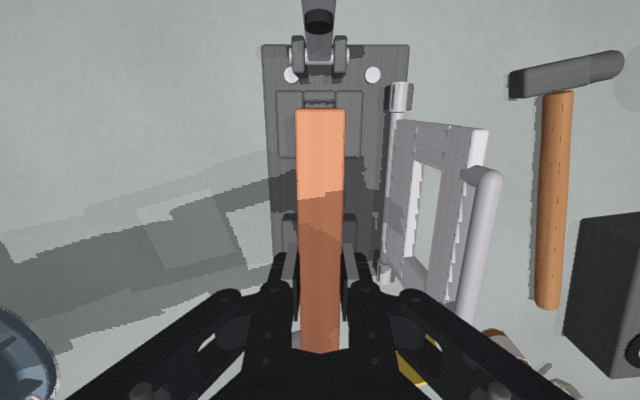

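The held bar lines up with the channel: its yaw is 7.8° and it's within 1.3 mm. Next is to lower it 148 mm.

step_arm(
  motion=[
    [30,-1,0.5,0,0,0,255],
    [60,-1,0.5,0,0,0,255],
    [90,-1,0.5,0,0,0,255],
    [112,-1,0.5,0,0,0,255],
    [120,-1,0.5,0,0,0,255],
    [126,-1,0.5,0,0,0,255],
    [132,-1,0.5,0,0,0,255],
    [138,-1,0.5,0,0,0,255],
    [142,-1,0.5,0,0,0,255],
    [142,-1,0.5,0,0,0,255],
  ],
)

```text
time_s: 12.5
eef_pos: [0.513, 0.1892, 0.0025]
eef_rot: [-0.465, -0.533, -0.465, 0.533]
wrist_force: [-0.5, 0.5, -6.6]
opening: 0.239
```

step_arm(
  motion=[
    [2,0,0,0,0,0,255],
    [4,0,0,0,0,0,255],
    [5,0,0,0,0,0,255],
    [6,0,0,0,0,0,255],
    [6,0,0,0,0,0,255],
  ],
)

```text
time_s: 13.12
eef_pos: [0.5132, 0.1892, -0.0034]
eef_rot: [-0.465, -0.533, -0.465, 0.533]
wrist_force: [-0.5, -0.1, -7.1]
opening: 0.238
```

step_arm(
  motion=[
    [1,0,0,0,0,0,255],
    [1.5,0,0,0,0,0,255],
    [2,0,0,0,0,0,255],
    [2,0,0,0,0,0,255],
  ],
)

```text
time_s: 13.62
eef_pos: [0.5134, 0.1892, -0.0041]
eef_rot: [-0.465, -0.533, -0.465, 0.533]
wrist_force: [-6.3, -1.5, 7.9]
opening: 0.237
```

The bar is on the floor: the force went from −7 to +8 N. Releasing it and backing off upward.

step_arm(
  motion=[
    [0,0,0,0,0,0,160],
    [0,0,0,0,0,0,110],
    [0,0,0,0,0,0,110],
    [-15,0,0,0,0,0,110],
    [-50,0,0,0,0,0,110],
    [-100,0,0,0,0,0,110],
    [-150,0,0,0,0,0,200],
    [-190,0,0,0,0,0,255],
    [-190,0,0,0,0,0,255],
    [-190,0,0,0,0,0,255],
  ],
)

```text
time_s: 14.88
eef_pos: [0.513, 0.1892, 0.1849]
eef_rot: [0.465, 0.533, 0.465, -0.533]
wrist_force: [0.6, -0.3, -0.6]
opening: -0.002
```

```bash
python3 - <<'E'
from h import *
print(pose().round(4).tolist())
im,d,i,T=cam('wrist'); P=cloud(d,i,T); copper(im,P,(.45,.57,.05,.30))
im2,d2,i2,T2=cam('scene'); P2=cloud(d2,i2,T2); copper(im2,P2,(.45,.57,.08,.3))
a=cv2.resize(im2[150:260,290:400],(390,390),interpolation=cv2.INTER_CUBIC); save('w7',np.hstack([a,im[:390,200:600]]))
# plate points in fixture coords
c=np.array([.5147,.1897]); ex=np.array([.9908,-.1357]); ey=np.array([.1357,.9908])
for n,PP in(('w',P),('s',P2)):
    Q=PP.reshape(-1,3); F=np.c_[(Q[:,:2]-c)@ex,(Q[:,:2]-c)@ey,Q[:,2]]
    F=F[(F[:,0]>.05)&(F[:,0]<.13)&(abs(F[:,1])<.075)&(F[:,2]>.045)]
    for z in range(50,180,10):
        g=F[abs(F[:,2]-z/1000)<.005]
        if len(g): print(n,z,len(g),'x',np.percentile(g[:,0],[3,50,97]).round(3),'centre-y n',(abs(g[:,1])<.02).sum())
E
```

```text
[[0.0003, 0.9907, -0.1357, 0.513], [0.0, -0.1357, -0.9907, 0.1892], [-1.0, 0.0003, -0.0001, 0.1849], [0.0, 0.0, 0.0, 1.0]]
[ 310  105   21  138 2689] ztop 0.0319 [514.9 191.8] [158.3  21.9] 82.2 [[493.0, 115.0], [515.0, 112.0], [536.0, 269.0], [515.0, 272.0]]
[339 201  25  24 179] ztop 0.0339 [519.1 203.8] [135.6  30.9] 82.7 [[495.0, 139.0], [526.0, 135.0], [543.0, 269.0], [512.0, 273.0]]
w 50 338 x [0.066 0.067 0.07 ] centre-y n 94
w 60 481 x [0.067 0.068 0.069] centre-y n 137
w 70 547 x [0.069 0.07  0.071] centre-y n 157
w 80 602 x [0.07  0.071 0.072] centre-y n 170
w 90 1211 x [0.072 0.075 0.082] centre-y n 440
w 100 356 x [0.074 0.075 0.082] centre-y n 0
w 110 404 x [0.075 0.076 0.083] centre-y n 0
w 120 411 x [0.076 0.078 0.081] centre-y n 0
w 130 905 x [0.078 0.079 0.08 ] centre-y n 222
w 140 1179 x [0.08  0.081 0.082] centre-y n 329
w 150 2188 x [0.081 0.083 0.09 ] centre-y n 603
w 160 550 x [0.082 0.083 0.087] centre-y n 158
w 170 2105 x [0.083 0.087 0.093] centre-y n 845
s 50 48 x [0.07  0.076 0.079] centre-y n 9
s 60 37 x [0.073 0.078 0.081] centre-y n 10
s 70 51 x [0.075 0.08  0.082] centre-y n 15
s 80 42 x [0.076 0.082 0.083] centre-y n 11
s 90 82 x [0.074 0.082 0.085] centre-y n 27
s 100 28 x [0.076 0.084 0.087] centre-y n 0
s 110 28 x [0.078 0.086 0.088] centre-y n 0
s 120 25 x [0.079 0.086 0.089] centre-y n 0
s 130 39 x [0.082 0.089 0.091] centre-y n 8
s 140 51 x [0.085 0.091 0.093] centre-y n 13
s 150 77 x [0.084 0.091 0.094] centre-y n 19
s 160 30 x [0.087 0.093 0.096] centre-y n 6
s 170 68 x [0.085 0.092 0.096] centre-y n 30
```

View pics/w7.png

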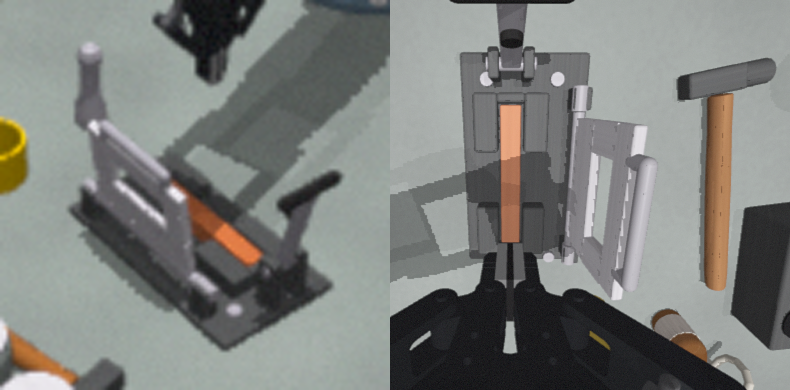

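The bar is seated: top at 0.0319, yaw matched, about 2 mm off mid-length. The plate is at about 1.716 rad, with solid frame above the window at r≥88 mm. I'll take the shut fingers round to the plate's outer side.

step_arm(
  motion=[
    [-5,45,0,0,0,0,255],
    [-5,90,0,0,0,0,255],
    [-5,130,0,0,0,0,255],
    [-5,130,0,0,0,0,255],
    [30,130,0,0,0,0,255],
    [63,130,0,0,0,0,255],
    [63,115,0,0,0,0,255],
    [63,103,0,0,0,0,255],
    [62,92,0,0,0,0,255],
    [62,81,0,0,0,0,255],
  ],
)

```text
time_s: 16.23
eef_pos: [0.5933, 0.1784, 0.1235]
eef_rot: [0.465, 0.533, 0.465, -0.532]
wrist_force: [2.2, -1.0, -2.2]
opening: 0.002
```

step_arm(
  motion=[
    [0,-11,0,0,0,0,255],
    [2,-22,0,0,0,0,255],
    [4.5,-32,0,0,0,0,255],
    [8.5,-42,0,0,0,0,255],
    [13.4,-51.5,0,0,0,0,255],
    [19,-60.5,0,0,0,0,255],
    [26,-69,0,0,0,0,255],
    [33.5,-77,0,0,0,0,255],
    [42,-84,0,0,0,0,255],
    [42,-84,0,0,0,0,255],
  ],
)

```text
time_s: 17.48
eef_pos: [0.5087, 0.1895, 0.0793]
eef_rot: [-0.464, -0.532, -0.465, 0.534]
wrist_force: [-0.7, -0.6, -0.7]
opening: 0.002
```

```bash
cat >> h.py <<'E'
C0=np.array([.5147,.1897]); EX=np.array([.9908,-.1357]); EY=np.array([.1357,.9908])
def fx(P):
    Q=P.reshape(-1,3); return np.c_[(Q[:,:2]-C0)@EX,(Q[:,:2]-C0)@EY,Q[:,2]]*1000
E
python3 - <<'E'
from h import *
im,d,i,T=cam('scene'); F=fx(cloud(d,i,T))
g=F[(abs(F[:,1])>48)&(abs(F[:,1])<68)&(F[:,0]>-75)&(F[:,0]<110)&(F[:,2]>42)&(F[:,2]<190)]
for x in range(-70,110,10):
    k=g[abs(g[:,0]-x)<5]
    if len(k): print(x,len(k),np.percentile(k[:,2],[5,50,95]).round(0))
E
```

```text
-30 3 [ 98. 113. 116.]
-20 15 [ 96. 104. 109.]
-10 28 [ 92.  97. 103.]
0 38 [80. 91. 96.]
10 31 [78. 86. 91.]
20 41 [73. 78. 87.]
30 30 [62. 71. 77.]
40 31 [60. 66. 71.]
50 33 [52. 59. 66.]
60 30 [46. 53. 61.]
70 21 [44. 46. 51.]
80 9 [43. 46. 49.]
```

The plate has followed to about 0.57 rad as planned. Continuing down the arc.

step_arm(
  motion=[
    [9,-6,0,0,0,0,255],
    [18,-11,0,0,0,0,255],
    [28,-15,0,0,0,0,255],
    [38,-18,0,0,0,0,255],
    [46,-20,0,0,0,0,255],
    [51,-21,0,0,0,0,255],
    [54,-21,0,0,0,0,255],
    [56,-21,0,0,0,0,255],
    [57.5,-21,0,0,0,0,255],
    [57.5,-21,0,0,0,0,255],
  ],
)

```text
time_s: 18.77
eef_pos: [0.4893, 0.1925, 0.0243]
eef_rot: [-0.465, -0.533, -0.465, 0.533]
wrist_force: [-5.9, -1.2, 12.4]
opening: 0.001
```

step_arm(
  motion=[
    [0.7,0,0,0,0,0,255],
    [1.4,0,0,0,0,0,255],
    [1.4,0,0,0,0,0,255],
  ],
)

```text
time_s: 19.15
eef_pos: [0.4894, 0.1925, 0.0243]
eef_rot: [-0.465, -0.532, -0.465, 0.533]
wrist_force: [-10.5, -2.7, 25.3]
opening: 0.005
```

The plate stopped hard: force rose to 25 N with no further motion. I'll lift off and check that it's shut.

step_arm(
  motion=[
    [-10,0,0,0,0,0,255],
    [-50,0,0,0,0,0,255],
    [-100,5,0,0,0,0,255],
    [-150,15,0,0,0,0,255],
    [-200,25.5,0,0,0,0,255],
    [-200,25.5,0,0,0,0,255],
  ],
)

```text
time_s: 19.9
eef_pos: [0.5185, 0.1893, 0.2272]
eef_rot: [0.467, 0.536, 0.463, -0.53]
wrist_force: [0.4, -0.7, -0.2]
opening: -0.002
```

```bash
python3 - <<'E'
from h import *
for n in('wrist','scene'):
    im,d,i,T=cam(n); F=fx(cloud(d,i,T)); print(n,fx(pose()[:3,3]).round(1))
    g=F[(abs(F[:,1])<68)&(F[:,0]>-75)&(F[:,0]<80)&(F[:,2]>36)&(F[:,2]<190)]
    for x in range(-70,80,10):
        k=g[abs(g[:,0]-x)<5]
        if len(k)>4: print(x,len(k),np.percentile(k[:,2],[5,50,95]).round(1))
    k=F[(F[:,2]>155)&(F[:,2]<185)&(abs(F[:,0])<40)&(F[:,1]>100)&(F[:,1]<180)]
    if len(k): print('clamp handle',np.percentile(k,[3,50,97],axis=0).round(0).tolist())
E
```

```text
wrist [[  1.8  -0.3 224.1]]
-60 311 [41.6 44.4 45.9]
-50 508 [40.1 44.2 46. ]
-40 701 [42.8 44.2 45.5]
-30 874 [43.  44.2 45.5]
-20 788 [42.4 44.1 45.4]
-10 340 [42.7 44.2 45.5]
0 365 [42.5 44.2 45.5]
10 329 [42.8 44.3 45.5]
20 627 [41.9 44.1 45.4]
30 859 [43.  44.2 45.4]
40 863 [43.  44.2 45.5]
50 866 [42.9 44.2 45.4]
60 766 [41.9 43.4 44.9]
70 850 [42.7 44.5 46.1]
clamp handle [[-33.0, 135.0, 163.0], [0.0, 141.0, 170.0], [33.0, 148.0, 173.0]]
scene [[  0.3  -0.7 222. ]]
-60 14 [39.6 45.1 47.9]
-50 60 [39.3 45.2 49.3]
-40 52 [40.  44.3 47.8]
-30 75 [40.9 45.2 49.6]
-20 88 [38.2 44.4 49.1]
-10 38 [38.5 45.5 49.3]
0 38 [38.4 44.7 49.9]
10 32 [37.  43.7 48.3]
20 53 [41.1 44.8 48.4]
30 69 [40.9 45.  49.3]
40 76 [40.7 45.8 50. ]
50 87 [41.8 45.1 49.7]
60 77 [41.4 44.8 49.2]
70 76 [38.6 45.4 48.8]
clamp handle [[-28.0, 136.0, 159.0], [6.0, 143.0, 170.0], [39.0, 148.0, 175.0]]
```

The plate is flat at 44.2 mm across its whole span, so it's shut. Next I'll go round behind the clamp handle, which is at fixture y≈141, z≈0.165.

step_arm(
  motion=[
    [0,0,-50,0,0,0,255],
    [0,0,-100,0,0,0,255],
    [0,0,-150,0,0,0,255],
    [0,0,-185,0,0,0,255],
    [0,0,-185,0,0,0,255],
    [50,0,-185,0,0,0,255],
    [98,0,-185,0,0,0,255],
    [98,0,-185,0,0,0,255],
  ],
)

```text
time_s: 21.0
eef_pos: [0.5356, 0.3694, 0.1177]
eef_rot: [-0.463, -0.529, -0.466, 0.537]
wrist_force: [-0.6, 0.4, -0.5]
opening: -0.0
```

step_arm(
  motion=[
    [0,0,15,0,0,0,255],
    [-1,0,28,0,0,0,255],
    [-2,0,40,0,0,0,255],
    [-4,0,52,0,0,0,255],
    [-4,0,64,0,0,0,255],
    [-4,0,72,0,0,0,255],
  ],
)

```text
time_s: 21.75
eef_pos: [0.5301, 0.3002, 0.1279]
eef_rot: [0.465, 0.533, 0.465, -0.533]
wrist_force: [1.4, 0.8, -1.2]
opening: -0.001
```

step_arm(
  motion=[
    [2,0,8,0,0,0,255],
    [5,0,17,0,0,0,255],
    [9,0,26,0,0,0,255],
    [14,0,34,0,0,0,255],
    [19,0,42,0,0,0,255],
    [26,0,50,0,0,0,255],
    [33,0,56,0,0,0,255],
    [40,0,62,0,0,0,255],
    [48,0,67,0,0,0,255],
    [57,0,72,0,0,0,255],
  ],
)

```text
time_s: 23.0
eef_pos: [0.5202, 0.2295, 0.0701]
eef_rot: [0.465, 0.533, 0.465, -0.533]
wrist_force: [0.8, 1.1, 1.0]
opening: -0.001
```

```bash
python3 - <<'E'
from h import *
print(fx(pose()[:3,3]).round(1))
for n in('side','scene'):
    im,d,i,T=cam(n); F=fx(cloud(d,i,T))
    k=F[(F[:,2]>50)&(F[:,2]<115)&(abs(F[:,0])>16)&(abs(F[:,0])<32)&(F[:,1]>-20)&(F[:,1]<80)]
    if len(k): print(n,len(k),np.percentile(k,[3,50,97],axis=0).round(0).tolist())
E
```

```text
[[ 0.1 40.2 70.1]]
side 58 [[-32.0, -3.0, 51.0], [-17.0, 6.0, 100.0], [31.0, 16.0, 104.0]]
scene 19 [[-3.0, 4.0, 50.0], [25.0, 14.0, 95.0], [31.0, 53.0, 103.0]]
```

step_arm(
  motion=[
    [7,0,3,0,0,0,255],
    [13,0,5,0,0,0,255],
    [18,0,6,0,0,0,255],
    [23,0,7,0,0,0,255],
    [26,0,8,0,0,0,255],
    [28.5,0,8,0,0,0,255],
    [30,0,8,0,0,0,255],
    [30,0,8,0,0,0,255],
  ],
)

```text
time_s: 24.1
eef_pos: [0.5191, 0.2217, 0.0406]
eef_rot: [-0.465, -0.533, -0.465, 0.533]
wrist_force: [0.3, -0.0, 0.9]
opening: 0.002
```

step_arm(
  motion=[
    [1,0,0,0,0,0,255],
    [2,0,0,0,0,0,255],
    [3,0,0,0,0,0,255],
    [3,0,0,0,0,0,255],
  ],
)

```text
time_s: 24.6
eef_pos: [0.5194, 0.2218, 0.0402]
eef_rot: [-0.465, -0.533, -0.465, 0.533]
wrist_force: [-8.6, -2.4, 19.9]
opening: -0.004
```

It's stopped hard at z≈0.040. I'll lift off well clear and check.

step_arm(
  motion=[
    [-10,0,0,0,0,0,255],
    [-50,0,0,0,0,0,255],
    [-100,0,10,0,0,0,255],
    [-150,0,40,0,0,0,255],
    [-190,0,70,0,0,0,255],
    [-190,0,100,0,0,0,255],
    [-190,0,100,0,0,0,255],
    [-190,0,100,0,0,0,255],
  ],
)

```text
time_s: 25.6
eef_pos: [0.5054, 0.123, 0.2274]
eef_rot: [-0.464, -0.533, -0.465, 0.533]
wrist_force: [0.4, 0.6, 0.4]
opening: -0.003
```

```bash
python3 - <<'E'
from h import *
im,d,i,T=cam('wrist'); P=cloud(d,i,T); F=fx(P)
for x0,y0,y1,nm in((32,-2,14,'handle'),(6,15,105,'arm')):
    k=F[(abs(F[:,0])<x0)&(F[:,1]>y0)&(F[:,1]<y1)&(F[:,2]>50)&(F[:,2]<120)]
    print(nm,len(k),np.percentile(k,[3,50,97],axis=0).round(1).tolist())
k=F[(abs(F[:,0])<4)&(F[:,1]>15)&(F[:,1]<100)&(F[:,2]>50)]
print('arm slope',np.polyfit(k[:,1],k[:,2],1))
k=F[(abs(F[:,0])>20)&(abs(F[:,0])<55)&(abs(F[:,1])<60)]; print('plate z',np.nanpercentile(k[:,2],[5,50,95]).round(1))
im2,d2,i2,T2=cam('scene'); P2=cloud(d2,i2,T2); im3,_,_,_=cam('side')
copper(im3*0+im3,cloud(*cam('side')[1:]),(.3,.65,-.42,-.1))
save('end',np.vstack([np.hstack([im[:300,120:520],im2[100:400,120:520]]),np.hstack([im3[100:400,180:580],cv2.resize(im2[150:260,290:400],(400,300))])]))
E
```

```text
handle 774 [[-30.2, -0.2, 57.8], [0.1, 6.3, 61.1], [29.9, 12.6, 63.2]]
arm 1079 [[-5.3, 18.1, 58.9], [0.1, 63.8, 60.4], [5.4, 102.6, 61.9]]
arm slope [2.13753018e-03 6.02395012e+01]
plate z [ 43.3 314.4 335.4]
[243 328  20  23 310] ztop 0.0111 [ 379.7 -295.3] [35.5 48.2] 7.0 [[359.0, -274.0], [365.0, -321.0], [400.0, -317.0], [394.0, -269.0]]
```

View pics/end.png

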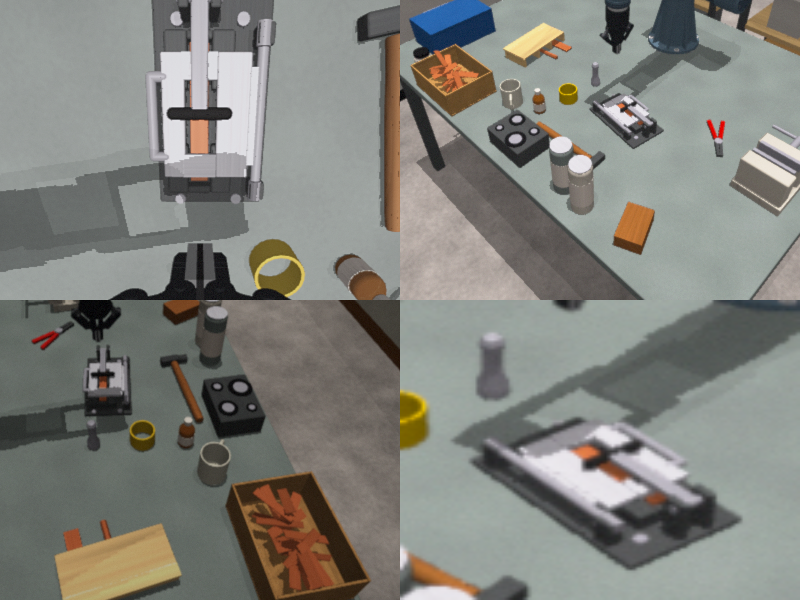

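The final pictures show the clamp level (slope 0.002, handle top about 63 mm), the plate shut with the bar visible through its window, and everything else in place. Handing in.

```bash
python3 -c "
from bench import ctrl
print(ctrl.hand_in())"
```

```text
the job is handed in; nothing more can be done
None
```

The job is done and handed in at about 26 s, in the order asked, though `hand_in` gives no verdict. I drew the bar out by its end, laid it about 45 mm clear of the rack and let go. Then I took it again round its middle, laid it in the channel and let go, pushed the top plate shut, and swung the clamp down last.

**Last checks:**
- **Bar:** its top is at 31.9 mm against an expected 32, and its yaw matches the channel. It sits about 2 mm off mid-length, within the 4 mm of play. It still shows through the plate's window with everything shut.
- **Top plate:** flat at 44.2 mm from hinge to free edge, measured before the clamp came down. My final number for it was unusable because the gripper was in the sampled area, so at the end I only have the picture, which shows it shut.
- **Clamp:** its slope is about 0.002 and the handle top is at about 63 mm (expected 56 + 7), so it is fully down.
- **Forces:** the highest I read was about 25 N, while pressing the plate shut.
- **Other things:** the strip and hex rod measured unmoved after the draw, and the strip again at the end. The hex rod and the other things on the bench I judged from the final pictures only, where they look in place.

**What went wrong:** the first grasp closed on nothing. The fingertips turned out to be about 24 mm short of the stated tool point, so I reopened, went lower and allowed for that from then on.

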